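Prop open a gauge console's guard cover and trim its needle

TASK

The guard cover of the gauge console falls shut by itself, so prop it open with the worn bush: the bush shall stand upright on the valve block beside the console, with the cover's side lever resting on top of it (one hand can do this by pushing the lever up with the held bush). Then turn the trim knob under the cover until the needle stands on the long mark in the middle of the scale, and leave the cover propped. Do not let the cover slam, and leave the dowel pin and the near grease pot where they are.

Things in the scene. Friction and masses are not known exactly. Their poses are not given: they have to be found in the camera images.
- console: Fixed grey gauge console, 210 wide (y). Origin: on the bench below the middle of the cover's hinge. Its axes (console x, y, z below, mm): x to its rear, y to its left, z up. The panel falls 25 deg (0.436 rad) towards the front (-x), in a well 34 deep: cheeks 7 thick at y +-105, front wall 187 down the slope. Dial at the right, trim knob at the left.
- cover (a joint): Hinge angle a of the steel guard cover (rad): 0 closed, grows as its front rises; stop at 1.97, where it still falls shut. 340 g, reaches 194 from the hinge. Its lever's axis lies at console x = -74.7 cos(a-0.698), z = 170 + 74.7 sin(a-0.698): closed x -57, z 122; resting on the bush on the block x -43, z 231, a = 1.66. Lifting at the lever takes 2 to 6 N.
- cover_hinge (a point): Middle of the cover's hinge line, which runs along the console's y axis 170 above the bench; axes as the console's. The cover is plain sheet with skirts 25 deep at both sides.
- lever_mid (a point): On the axis of the cover's lever at console y = -195; it moves and turns with the cover. The lever is a straight dark steel rod of 12 diameter that points to the console's -y from the cover's right skirt: console y -113 to -278, with a rounded free end.
- block_top (a point): Centre of the flat top of the grey valve block, fixed at the console's right side, 141 above the bench; axes as the console's. The top spans console x -47 to 63 and y -200 to -120. With the cover open the lever crosses above the block's front part; it reaches 78 past the block's right (-y) face. Below it a foot plate, 116 x 84.
- bush_mid (a point): Centre (42 above the foot) of the worn bush: a loose rusty steel sleeve with a copper liner, standing upright on the bench. Outside diameter 52, height 84, bore about 30, flat ends, 600 to 900 g; its axis is z. Small screws up to 15 high lie on the bench: carry it with its foot 20 or more above the bench.
- knob_grip (a point): On the trim knob's axis, 22 above the panel, at console x -97, y 36, z 105; axes as the console's. Round black fluted knob, 39 diameter, grip from 8 to 31 above the panel. Its axis leans 25 deg to the front: out of the panel points (-0.423, 0, 0.906) in the console's axes. The propped cover stands 95 deg from the panel, hinged 115 up the slope from the knob, 40 above the panel.
- trim_knob (a joint): Angle of the trim knob (rad); grows clockwise as seen looking at the panel; range -3.6 to 2.5. Friction 0.06 N m: it stays where it is left. It starts between -3.1 and -2.2; the needle is on its mark at 0.
- needle (a joint): Angle of the dial's needle (rad): 0 on the long mark, negative to the left of it, clockwise positive. The knob drives it, 0.4 rad per rad in the same sense.
- dial_centre (a point): Pivot of the needle, in the middle of the round pale dial of 72 diameter on the panel; axes as the console's. The needle is 28 long; the long broad mark lies straight up the slope from the pivot (towards the hinge), in the middle of the scale.
- dowel: Loose steel dowel pin standing on the bench, 21 diameter, 42 high; origin at the centre of its underside. To be left alone.
- grease: Loose round grease pot with a green lid, standing on the bench, 63 diameter, 54 high; origin at the centre of its underside. To be left alone.
Mind the look-alikes: they are no part of the job. Leave any yellow look-alike of the part that bears bush_mid alone.

How it is judged:
On the way:
1. the cover is propped: open by more than 1.5 rad on the upright bush, which stands on the valve block, and the robot has let go (value of joint cover above 1.5 rad and z of bush_mid in the frame of block_top between 0.032 and 0.052 m and angle between bush_mid's own z axis and vertical below 0.12 rad and horizontal distance between bush_mid and block_top below 0.075 m and contact force between each of the arm, the fingers and worn_bush below 0.05 N and contact force between each of the arm, the fingers and console below 0.05 N), for 0.3 s.
At the end, for the whole second after the job is handed in: The cover stands open by more than 1.5 rad, its lever resting on the bush, which stands upright (within 0.12 rad) on top of the valve block; the needle is within 0.08 rad of the long mark (value of joint cover above 1.5 rad and z of bush_mid in the frame of block_top between 0.032 and 0.052 m and angle between bush_mid's own z axis and vertical below 0.12 rad and horizontal distance between bush_mid and block_top below 0.075 m and value of joint needle between -0.08 and 0.08 rad); the robot touches nothing.
It fails at once if the cover slams (falls faster than 4 rad/s) (velocity of joint cover below -4 rad/s).
It fails at once if a bystander is moved by more than 30 mm (distance of any of dowel, grease from where it was at the start of the episode above 0.03 m).
It also fails if it takes over 72 s, if anything falls off the work surface, if the arm or the gripper's body presses on something with over 40 N, if the wrist force passes 120 N, or if a joint passes its speed limit or range.

ROBOT

A 7-joint arm with a two-finger parallel gripper is mounted at the origin on the work surface; the furniture and walls round the work are solid. World frame = base frame: x ahead of the robot, y to its left, z up, the work surface at z = 0. Lengths are in m, angles in rad, forces in N, time in s.
With the tool pointing down it reaches from about 0.4 to 0.85 m from the base axis. Payload 10.4 kg.
Tool frame: the origin (TCP) lies midway between the tips of the shut fingers; the grasp point (between the pads) lies 19 mm behind it; z points along the fingers, y is the direction in which the jaws open and shut (so a half turn about z gives the same grasp; the last joint's range is limited). The gripper opens to 85 mm and grips with 20 to 120 N. Pads are 22 mm wide; open, the fingers measure 114 mm over their backs; the gripper's body (76 mm by 85 mm) begins 54 mm behind the grasp point. The pads swing forward as they close: fully open they stand 13 mm farther back than shut.
Start: joints at [1.13, 0.332, -0.065, 1.46, 0.022, 1.35, -0.088], TCP at [0.254, -0.571, 0.231] pointing down, gripper open.
Joint ranges: [-2.6, 2.6], [-0.5, 2.12], [-1.47, 1.34], [0.16, 2.42], [-1.27, 4.41], [0.06, 2.06], [-2.6, 2.6]. Speed limits (rad/s): [2.22, 2.22, 2.79, 2.79, 3.14, 3.14, 3.14].

INTERFACE

Orientations are given as a unit quaternion [x, y, z, w].
In Python, from workcell import manip, viewer gives the robot as it stands.
- The arm moves only by the tool move_arm, never from a script. Its argument "deltas" is a list of rows, each a list of 7 numbers: the shift along the tool's x, y, z in m, then the turn, a rotation vector about the tool's x, y, z in degrees, then the opening, from -1 (shut) to 1 (fully open). In form: [[dx, dy, dz, wx, wy, wz, gripper], ...]. A call has 1 to 10 rows; each row shifts and turns the commanded pose from where the row before left it, along the tool's axes as they then stand; what a row does not reach is not made up. A row lasts 1/8 s, in which the tool goes at most 62.5 mm and 10.7 degrees, less where a joint would pass 70% of its speed; a pose out of reach is approached as far as the arm can. A call with a gripper value outside its range is refused whole. The fingers move at their own pace and stop on an object; "force" is the grip in N (left out, the last holds). Time passes only in rows, so rows that do not move let the fingers close. It gives the time, the measured TCP pose, the force and the opening at its end, in the units of the state.
- manip.get_obs(): the state, without advancing time (a new reading comes with each control period).
- viewer.camera(name): name is "side" or "top"; returns (picture, depth): 400x640x3 uint8, red, green, blue; 400x640 float32, m along the optical axis (not along the pixel's ray), 0 where there is no reading.
- viewer.calibration(name): a dict with "fx", "fy", "cx", "cy" (pixels), "R" (3x3) and "t" (3): a world point X has camera coordinates R X + t. Camera axes: x right, y down, z forward; pixel columns grow to the right and rows downward; lengths in m; the calibration is good to about 2 mm. A picture is of the moment at which its call begins. calibration takes no time and is no camera call.
- manip.hand_in(): hands the job in, once; it reports no verdict.
The state is a dict: "clock": time; "joint_pos": joint angles; "joint_velocities": joint speeds; "tau": joint torques, N m; "position": TCP position; "ee_rot": TCP orientation; "ft_force": force on the tool from outside, world axes, zero at the start; "torque": the same for the moment, N m; "grip_width": opening from 0.0 (shut) to 1.0 (fully open).
Only numpy, scipy, OpenCV 4.12 (cv2) and the standard library are available. Lean on these libraries where they do the work, as an engineer would, in place of code of your own. Each camera call takes 0.05 s, during which the arm holds its last target.

## Working session

There is one attempt and no reset: what is moved stays moved. The work goes in short steps, Python scripts to look and compute and a tool call to move; the robot and the scene stay as the last step left them, time stands still between calls to the robot, and variables do not carry over. Pictures are saved under pics/ and viewed, and the job is handed in when it is done.

Besides the shell and the picture viewer there is one more tool, called after "Request:" as a command line: name --pt "numbers of a row" for each row, then --argument value for the rest. move_arm: Moves the arm, as the interface text tells. Its arguments: {"type":"object","properties":{"deltas":{"type":"array"},"force":{"type":"number"}},"required":["deltas"]}

```bash
mkdir -p pics; ls
python3 - <<'E'
from workcell import manip, viewer
import cv2, numpy as np
for n in("side","top"):
    p,d=viewer.camera(n); cv2.imwrite(f"pics/{n}0.png",p[:,:,::-1]); np.save(f"{n}0d.npy",d); np.save(f"{n}0p.npy",p)
    c=viewer.calibration(n); print(n,{k:np.round(v,4).tolist() for k,v in c.items()})
    print("campos",-np.array(c["R"]).T@np.array(c["t"]))
o=manip.get_obs()
print({k:np.round(v,3).tolist() for k,v in o.items()})
E
```

```text
pics
side {'fx': 381.4016, 'fy': 381.4016, 'cx': 324.8425, 'cy': 196.5224, 'R': [[-0.8393, -0.5433, 0.0203], [-0.2497, 0.3521, -0.902], [0.4829, -0.7621, -0.4312]], 't': [0.4434, 0.2376, 0.8759]}
campos [0.00853855 0.82477158 0.5829952 ]
top {'fx': 478.166, 'fy': 478.166, 'cx': 315.6855, 'cy': 194.2175, 'R': [[0.0717, -0.9974, -0.0022], [-0.9767, -0.0698, -0.203], [0.2024, 0.0167, -0.9792]], 't': [-0.0009, 0.5494, 1.4423]}
campos [0.24477636 0.01335505 1.52384486]
{'clock': 0.1, 'joint_pos': [1.13, 0.333, -0.065, 1.461, 0.022, 1.35, -0.088], 'joint_velocities': [0.0, -0.002, -0.0, -0.004, 0.001, -0.001, -0.001], 'tau': [0.002, -62.674, 0.049, -39.243, 0.016, 0.007, -0.0], 'position': [0.253, -0.571, 0.231], 'ee_rot': [0.978, 0.207, -0.0, -0.001], 'ft_force': [0.441, 0.155, -0.55], 'torque': [-0.042, -0.005, -0.017], 'grip_width': 1.001}
```

View pics/side0.png

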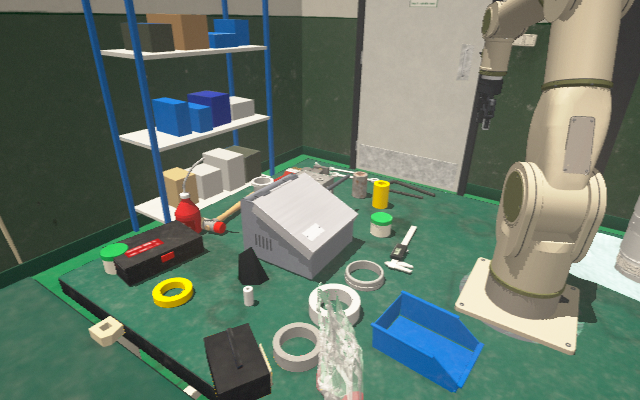

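View pics/top0.png

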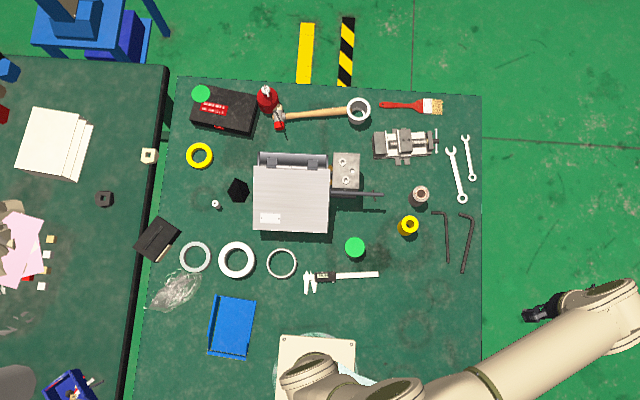

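The top view shows the console at (291,195), the block at (347,172), the lever ending near (383,195), and the near grease pot at (355,247). The bush could be confused with three things: the rusty sleeve at (420,194), the yellow sleeve at (408,226), and the grey ring on the hammer at (358,110). I choose the rusty one at (420,194), also visible in the side view at (360,184), and check it in a close crop.

```bash
cat > h.py <<'E'
import numpy as np, cv2
from workcell import manip, viewer
def ray(n,u,v):
    c=viewer.calibration(n); R=np.array(c["R"]);t=np.array(c["t"])
    o=-R.T@t; d=R.T@np.array([(u-c["cx"])/c["fx"],(v-c["cy"])/c["fy"],1]); return o,d
def onz(n,u,v,z):
    o,d=ray(n,u,v); return o+d*(z-o[2])/d[2]
def pts(n,d):
    c=viewer.calibration(n); R=np.array(c["R"]);t=np.array(c["t"])
    v,u=np.mgrid[:400,:640]; P=np.stack([(u-c["cx"])/c["fx"]*d,(v-c["cy"])/c["fy"]*d,d],-1)
    return (P-t)@R
def proj(n,X):
    c=viewer.calibration(n); p=np.array(c["R"])@np.array(X)+np.array(c["t"]); return c["fx"]*p[0]/p[2]+c["cx"],c["fy"]*p[1]/p[2]+c["cy"]
E
python3 - <<'E'
from h import *
p=np.load("top0p.npy");d=np.load("top0d.npy");P=pts("top",d); np.set_printoptions(precision=4,suppress=True)
c=p[140:270,230:450]; cv2.imwrite("pics/topcrop.png",cv2.resize(c[:,:,::-1],None,fx=3.6,fy=3.6,interpolation=cv2.INTER_CUBIC))
s=np.load("side0p.npy")[150:290,230:440]; cv2.imwrite("pics/sidecrop.png",cv2.resize(s[:,:,::-1],None,fx=3.6,fy=3.6,interpolation=cv2.INTER_CUBIC))
for u,v in [(291,195),(347,160),(340,185),(370,194),(412,194),(420,187),(428,194),(420,194),(408,218),(355,247),(360,110),(350,220)]:
    print(u,v,P[v,u])
E
```

```text
291 195 [0.5228 0.1093 0.1423]
347 160 [ 0.6424 -0.0493  0.1389]
340 185 [ 0.5632 -0.033   0.1424]
370 194 [ 0.5459 -0.1245  0.1259]
412 194 [ 0.5655 -0.2586  0.0779]
420 187 [ 0.5879 -0.2813  0.0842]
428 194 [ 0.5679 -0.3067  0.0829]
420 194 [ 0.5786 -0.2937  0.0269]
408 218 [ 0.4882 -0.2471  0.0869]
355 247 [ 0.3924 -0.0939  0.0522]
360 110 [ 0.8577 -0.0887  0.0061]
350 220 [ 0.4824 -0.0767  0.0046]
```

View pics/topcrop.png

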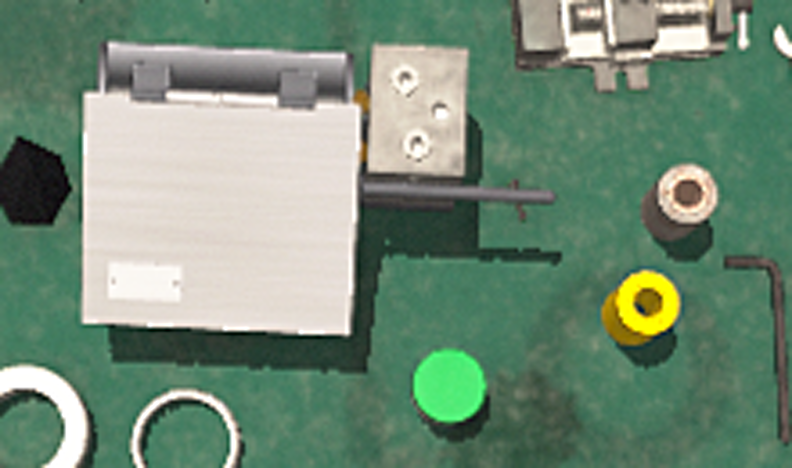

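View pics/sidecrop.png

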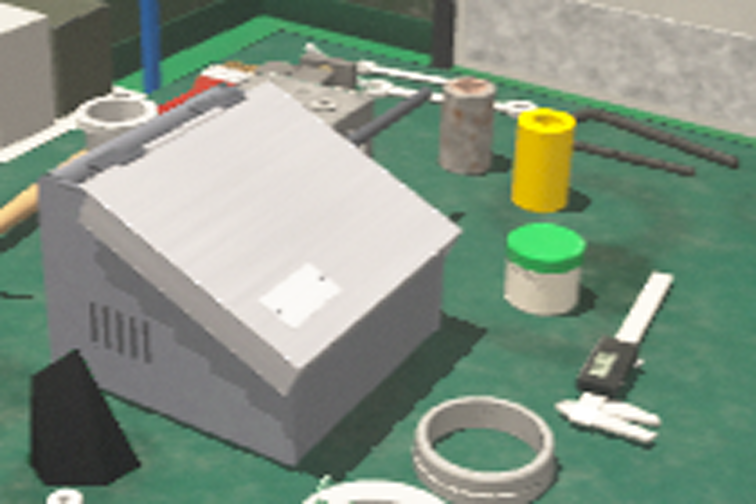

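The crop confirms it: the rusty sleeve with a copper liner is at (420,194) in the top view, and the yellow one at (408,226) is the look-alike. Next I measure the block top, the lever and the bush.

Run:
```python
from h import *
np.set_printoptions(precision=4,suppress=True)
p=np.load("top0p.npy");d=np.load("top0d.npy");P=pts("top",d)
# block top: depth z mask
z=P[:,:,2]
m=((abs(z-.141)<.006)).astype(np.uint8); m[:,:331]=0;m[:,365:]=0;m[:145]=0;m[195:]=0
m=cv2.morphologyEx(m,cv2.MORPH_OPEN,np.ones((5,5)))
m=cv2.morphologyEx(m,cv2.MORPH_CLOSE,np.ones((9,9)))
c=max(cv2.findContours(m,0,2)[0],key=cv2.contourArea); r=cv2.minAreaRect(c.astype(np.float32)); 
b=cv2.boxPoints(r);W=np.array([onz("top",*q,.141) for q in b]);print("block",W,W.mean(0),"sides",np.linalg.norm(W-np.roll(W,1,0),axis=1))
# bush top
def ring(u0,u1,v0,v1,zt):
    mm=np.zeros_like(m);mm[v0:v1,u0:u1]=(abs(z[v0:v1,u0:u1]-zt)<.006)
    c=max(cv2.findContours(mm,0,2)[0],key=cv2.contourArea); (u,v),rr=cv2.minEnclosingCircle(c); e=cv2.fitEllipse(cv2.convexHull(c)); 
    print("ell",e,"circ",u,v,rr, onz("top",*e[0],zt), "diam",2*rr/478*(1.52-zt)); 
ring(400,440,175,215,.084); ring(395,425,205,240,.084); ring(340,372,230,262,.054)
# dowel at ~ (215,204)
print(P[204,215], P[203,214])
# lever: dark row between u 345..384
for u in range(334,386,4):
    col=z[175:215,u]; k=np.where(col>.08)[0]; print(u, [ (int(175+i),round(float(col[i]),3)) for i in range(10,28)] if u in(366,378) else '')
# cover closed plane front/left edges
```

```text
block [[ 0.5536 -0.0082  0.141 ]
 [ 0.6632 -0.0062  0.141 ]
 [ 0.6649 -0.0855  0.141 ]
 [ 0.5554 -0.0863  0.141 ]] [ 0.6093 -0.0466  0.141 ] sides [0.0781 0.1096 0.0793 0.1096]
ell ((420.2738037109375, 193.91651916503906), (16.33562660217285, 16.778776168823242), 62.34475326538086) circ 420.1954040527344 193.90805053710938 8.414689064025879 [ 0.5662 -0.2828  0.084 ] diam 0.05055855019222243
ell ((409.20037841796875, 224.16261291503906), (16.411964416503906, 16.92081642150879), 176.82196044921875) circ 409.19049072265625 224.23809814453125 8.524433135986328 [ 0.47   -0.2518  0.084 ] diam 0.05121793298441995
ell ((354.1545104980469, 247.0181884765625), (20.14582061767578, 20.320005416870117), 166.53460693359375) circ 354.1981201171875 247.00942993164062 10.24804401397705 [ 0.3919 -0.0912  0.054 ] diam 0.06286038713175882
[0.4999 0.3568 0.0252] [0.5019 0.3592 0.0304]
334 
338 
342 
346 
350 
354 
358 
362 
366 [(185, -0.005), (186, -0.001), (187, -0.003), (188, -0.007), (189, -0.001), (190, -0.0), (191, -0.005), (192, 0.126), (193, 0.122), (194, 0.134), (195, 0.124), (196, 0.005), (197, -0.001), (198, -0.001), (199, -0.004), (200, -0.002), (201, 0.009), (202, 0.007)]
370 
374 
378 [(185, -0.004), (186, -0.008), (187, 0.001), (188, -0.01), (189, 0.003), (190, 0.004), (191, 0.0), (192, 0.002), (193, 0.124), (194, 0.129), (195, 0.129), (196, 0.126), (197, -0.003), (198, -0.002), (199, -0.003), (200, -0.004), (201, 0.0), (202, -0.007)]
382
```

The block centre is at world (0.609, -0.047), with measured sides of 110 x 79. The console is yawed about 1° and its origin is near (0.5985, 0.113). The bush axis is at (0.566, -0.283), diameter about 51, top at 0.084. All of this fits the given sizes.

Plan:
1. With the tool down and the jaws along console x, grip the bush near its top.
2. The lever then enters between the fingers from its free end, so I can lift, slide over the block, lower, open and go straight up.

```bash
cat >> h.py <<'E'
from scipy.spatial.transform import Rotation as Ro
np.set_printoptions(precision=4,suppress=True)
def pose():
    o=manip.get_obs(); return np.array(o["position"]),Ro.from_quat(o["ee_rot"]),o
def todelta(target,R=None):
    p,r,o=pose(); return r.inv().apply(np.array(target)-p)
def rotvec(Rt):
    p,r,o=pose(); return np.degrees((r.inv()*Rt).as_rotvec())
E
python3 - <<'E'
from h import *
# lever yaw
p=np.load("top0p.npy");d=np.load("top0d.npy");P=pts("top",d);z=P[:,:,2]
L=[]
for u in range(364,382):
    k=[v for v in range(186,202) if .11<z[v,u]<.145]
    if k: L.append(onz("top",u,np.mean(k),.124))
L=np.array(L);f=np.polyfit(L[:,1],L[:,0],1);print("lever x at y -.1:",np.polyval(f,-.1),"slope",f[0],L[0],L[-1])
# end of lever
row=[u for u in range(364,392) if .10<z[195,u]<.15];print("end",row[-1],onz("top",row[-1]+.5,195,.124))
# cover sides
print(todelta([.566,-.283,.231]))
yaw=np.radians(1.0)
for s in (1,-1):
    y=s*np.array([np.cos(yaw),np.sin(yaw),0]);zz=np.array([0,0,-1.]);x=np.cross(y,zz)
    print(s,rotvec(Ro.from_matrix(np.array([x,y,zz]).T)))
E
```

```text
lever x at y -.1: 0.547115268998633 slope 0.013097232339921987 [ 0.5466 -0.1068  0.124 ] [ 0.5471 -0.1576  0.124 ]
end 383 [ 0.5462 -0.1651  0.124 ]
[ 0.4025 -0.1364 -0.0002]
1 [ -0.0625  -0.0364 -67.0601]
-1 [ -0.0406   0.0698 112.9399]
```

Request:
move_arm --pt "0.04 -0.0136 0 0 0 0 1" --pt "0.04 -0.0136 0 0 0 0 1" --pt "0.04 -0.0136 0 0 0 0 1" --pt "0.04 -0.0136 0 0 0 0 1" --pt "0.04 -0.0136 0 0 0 0 1" --pt "0.04 -0.0136 0 0 0 0 1" --pt "0.04 -0.0136 0 0 0 0 1" --pt "0.04 -0.0136 0 0 0 0 1" --pt "0.04 -0.0136 0 0 0 0 1" --pt "0.04 -0.0136 0 0 0 0 1" --force 80

```text
clock: 1.35
position: [0.5647, -0.2836, 0.2309]
ee_rot: [0.978, 0.207, -0.0, -0.0]
ft_force: [0.7, -0.7, 0.8]
grip_width: 1.003
```

Request:
move_arm --pt "0 0 0 0 0 -8.4 1" --pt "0 0 0 0 0 -8.4 1" --pt "0 0 0 0 0 -8.4 1" --pt "0 0 0 0 0 -8.4 1" --pt "0 0 0 0 0 -8.4 1" --pt "0 0 0 0 0 -8.4 1" --pt "0 0 0 0 0 -8.4 1" --pt "0 0 0 0 0 -8.3 1"

```text
clock: 2.35
position: [0.5638, -0.2846, 0.2308]
ee_rot: [0.699, 0.715, -0.0, -0.0]
ft_force: [0.2, 0.3, -0.5]
grip_width: 1.003
```

Run:
```python
from h import *
p,r,o=pose();print(p,r.as_matrix(),np.array(o["joint_pos"]),o["clock"],o["ft_force"])
print(todelta([.566,-.283,.042]))
i,d=viewer.camera("top");P=pts("top",d)
cv2.imwrite("pics/t1.png",cv2.resize(i[140:270,320:480,::-1],None,fx=4,fy=4))
```

```text
[ 0.5638 -0.2846  0.2308] [[-0.0229  0.9997 -0.0008]
 [ 0.9997  0.0229  0.0003]
 [ 0.0004 -0.0008 -1.    ]] [ 0.7407  0.3846 -0.4567  1.4227  0.1694  1.374   0.3027] 2.35 [ 0.199   0.2533 -0.4943]
[0.0015 0.0024 0.1888]
```

View pics/t1.png

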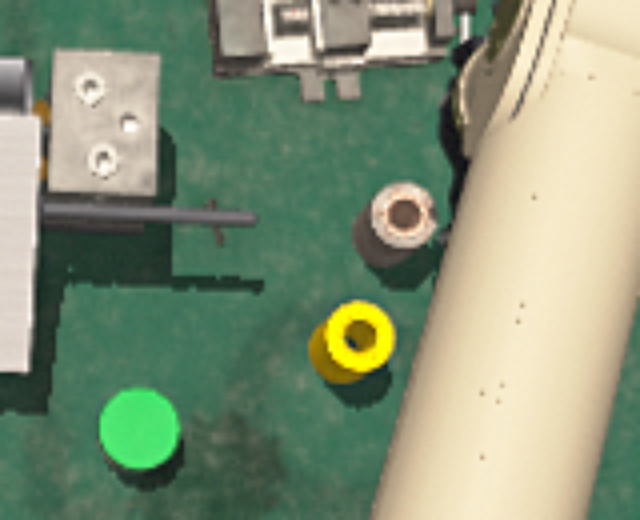

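The picture shows the bush still upright at crop (403,213), with the hand beside it only through parallax. I go down.

Request:
move_arm --pt "0.0015 0.0024 0.03 0 0 0 1" --pt "0 0 0.03 0 0 0 1" --pt "0 0 0.03 0 0 0 1" --pt "0 0 0.02 0 0 0 1" --pt "0 0 0 0 0 0 1"

```text
clock: 3.02
position: [0.5656, -0.2828, 0.1199]
ee_rot: [0.701, 0.713, -0.0, -0.001]
ft_force: [0.2, 0.6, 0.5]
grip_width: 1.003
```

Run:
```python
from h import *
p,r,o=pose();print(p,np.array(o["joint_pos"]),o["clock"],o["ft_force"])
for n in("side","top"):
    i,d=viewer.camera(n)
    print(proj(n,p),proj(n,[.566,-.283,.084]))
    u,v=map(int,proj(n,[.566,-.283,.084]))
    cv2.imwrite(f"pics/{n}2.png",cv2.resize(i[max(v-60,0):v+60,u-80:u+80,::-1],None,fx=4,fy=4))
```

```text
[ 0.5656 -0.2828  0.1199] [ 0.73    0.4681 -0.4431  1.5509  0.211   1.173   0.2634] 3.025 [0.1597 0.554  0.4816]
(np.float64(361.1029394557587), np.float64(164.16372486170172)) (np.float64(360.3974224448784), np.float64(173.78146318043974))
(np.float64(422.8003205651175), np.float64(191.69105733428756)) (np.float64(420.34697479859096), np.float64(193.99238876944148))
```

View pics/side2.png

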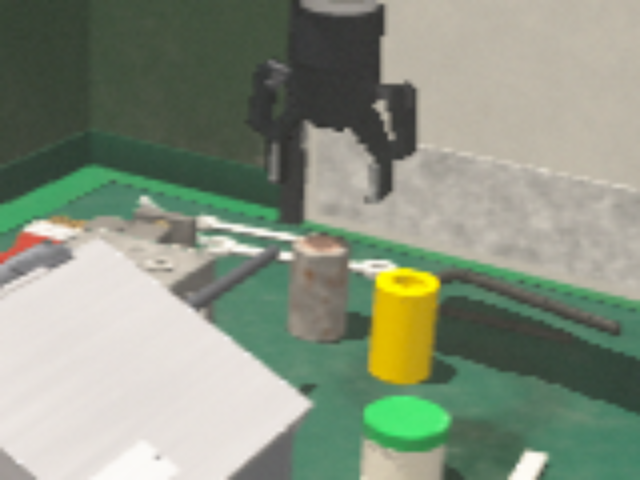

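The side view shows the open fingers centred over the rusty bush (crop 318,240), with the yellow one in front and clear. I descend and close.

Request:
move_arm --pt "0 0 0.026 0 0 0 1" --pt "0 0 0.026 0 0 0 1" --pt "0 0 0.026 0 0 0 1" --pt "0 0 0 0 0 0 -1" --pt "0 0 0 0 0 0 -1" --pt "0 0 0 0 0 0 -1" --pt "0 0 0 0 0 0 -1" --pt "0 0 0 0 0 0 -1" --force 80

```text
clock: 4.12
position: [0.5679, -0.2836, 0.0457]
ee_rot: [0.701, 0.713, 0.001, 0.002]
ft_force: [0.5, -0.2, 7.0]
grip_width: 0.587
```

Request:
move_arm --pt "0 0 0 0 0 0 -1" --pt "0 0 -0.011 0 0 0 -1" --pt "0 0 -0.011 0 0 0 -1" --pt "0 0 0 0 0 0 -1"

```text
clock: 4.62
position: [0.5669, -0.2834, 0.0665]
ee_rot: [0.701, 0.713, 0.0, 0.001]
ft_force: [1.0, 0.6, -6.8]
grip_width: 0.587
```

Run:
```python
from h import *
p,r,o=pose();print(p,np.array(o["joint_pos"]),o["clock"],o["ft_force"],o["grip_width"])
for n in("side",):
    i,d=viewer.camera(n)
    u,v=map(int,proj(n,[.566,-.283,.084]))
    cv2.imwrite(f"pics/{n}3.png",cv2.resize(i[max(v-60,0):v+60,u-80:u+80,::-1],None,fx=4,fy=4))
    P=pts(n,d)
    q=P[v-40:v+50,u-40:u+30].reshape(-1,3); m=(abs(q[:,1]+.283)<.04)&(abs(q[:,0]-.566)<.035); q=q[m]; print("zmin bush pts",np.percentile(q[:,2],[1,3,5,10]))
```

```text
[ 0.5669 -0.2834  0.0665] [ 0.7209  0.5226 -0.431   1.595   0.2397  1.0751  0.2443] 4.625 [ 0.9949  0.5817 -6.7983] 0.5871192319793164
zmin bush pts [-0.002  -0.0009 -0.0005  0.0008]
```

View pics/side3.png

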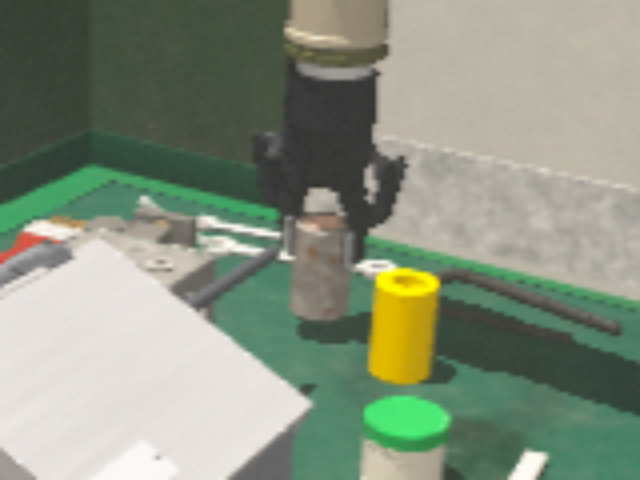

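The bush is held: the wrist reads 6.8 N and the width is 0.587 x 85 = 50 mm. The foot is about 21 mm up. I move it alongside the lever end, past the yellow sleeve.

Request:
move_arm --pt "0.017 0 -0.003 0 0 0 -1" --pt "0.017 0 0 0 0 0 -1" --pt "0.017 0 0 0 0 0 -1" --pt "0.017 0 0 0 0 0 -1" --pt "0 -0.01 0 0 0 0 -1" --pt "0 -0.009 0 0 0 0 -1" --pt "0 0 0 0 0 0 -1"

```text
clock: 5.55
position: [0.5451, -0.2165, 0.0683]
ee_rot: [0.701, 0.713, -0.0, 0.0]
ft_force: [0.4, -0.0, -6.6]
grip_width: 0.583
```

Run:
```python
from h import *
p,r,o=pose();print(p,o["clock"],o["ft_force"],r.as_matrix()[:,0])
for n in("side","top"):
    i,d=viewer.camera(n)
    u,v=map(int,proj(n,[.546,-.165,.122]))
    cv2.imwrite(f"pics/{n}4.png",cv2.resize(i[max(v-60,0):v+50,u-50:u+90,::-1],None,fx=5,fy=5))
    print(proj(n,p+[0,0,.038]),proj(n,p+[0,0,.073]),u,v)
```

```text
[ 0.5451 -0.2165  0.0683] 5.55 [ 0.3892 -0.0257 -6.5702] [-0.0165  0.9999 -0.0008]
(np.float64(356.8811997228435), np.float64(175.08875916683874)) (np.float64(357.48790487805013), np.float64(165.14315431184485)) 349 175
(np.float64(399.70342474444556), np.float64(197.695549982203)) (np.float64(401.71891481822973), np.float64(195.37120010292423)) 383 195
```

View pics/side4.png

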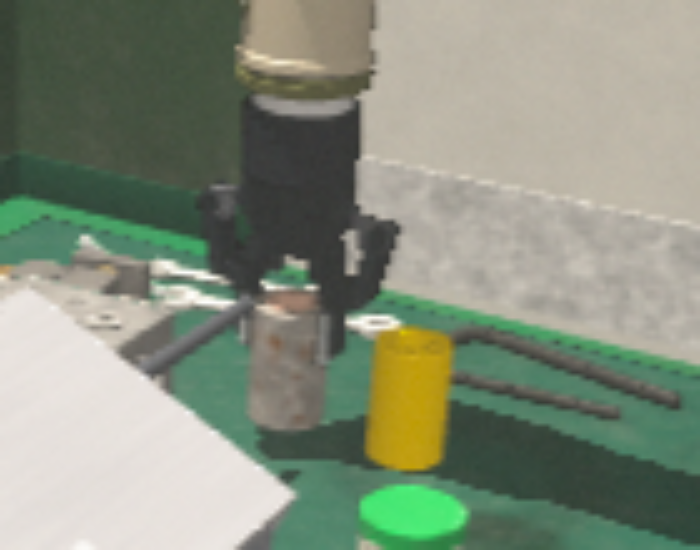

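View pics/top4.png

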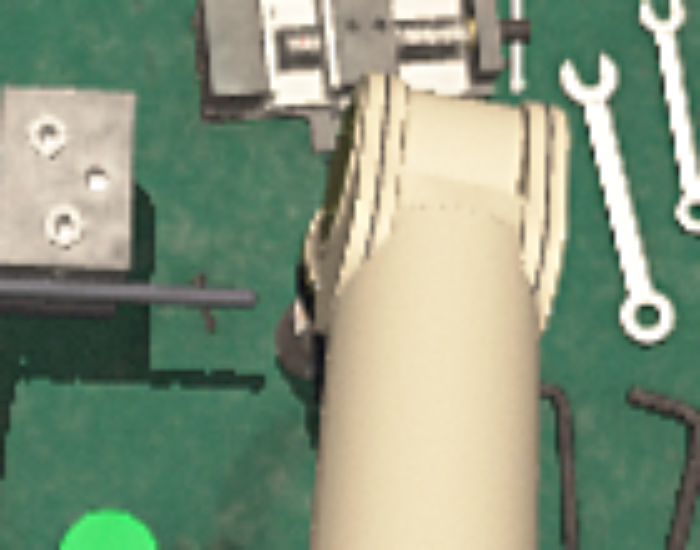

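The bush top (crop 288,300), the lever tip (248,305) and the body underside (row 258) give about 9 mm clearance above and below. I slide in along the lever.

Request:
move_arm --pt "0.017 0 0 0 0 0 -1" --pt "0.017 0.001 0 0 0 0 -1" --pt "0.017 0.001 0 0 0 0 -1" --pt "0.017 0 0 0 0 0 -1" --pt "0.016 0 0 0 0 0 -1" --pt "0 0 0 0 0 0 -1"

```text
clock: 6.4
position: [0.5468, -0.1294, 0.0684]
ee_rot: [0.7, 0.714, 0.0, -0.0]
ft_force: [-0.5, 0.2, -7.5]
grip_width: 0.584
```

Run:
```python
from h import *
p,r,o=pose();print(p,o["clock"],o["ft_force"],r.as_matrix()[:,0])
for n in("side",):
    i,d=viewer.camera(n)
    u,v=map(int,proj(n,p+[0,0,.038]))
    cv2.imwrite(f"pics/{n}5.png",cv2.resize(i[max(v-60,0):v+50,u-60:u+80,::-1],None,fx=5,fy=5))
# lever arc: console x offset and z vs a
import math
for a in np.arange(0,1.76,.15): print(round(a,2), -74.7*math.cos(a-.698), 170+74.7*math.sin(a-.698))
```

```text
[ 0.5468 -0.1294  0.0684] 6.4 [-0.4947  0.2365 -7.4824] [-0.0207  0.9998  0.0004]
0.0 -57.22984318107584 121.99130235603691
0.15 -63.76154385066655 131.08270916701
0.3 -68.86129770710374 141.04811442939112
0.45 -72.41457527318882 151.66371662512626
0.6 -74.34157759519941 162.69111221477957
0.75 -74.59902835535371 173.88264966706177
0.9 -73.18114576460951 184.98699117831782
1.05 -70.11977240918146 195.75475717774475
1.2 -65.48366013470311 205.9441268549216
1.35 -59.37692602799421 215.32626893387658
1.5 -51.936714171753835 223.69048073021457
1.65 -43.33011568412814 230.8489200791606
```

View pics/side5.png

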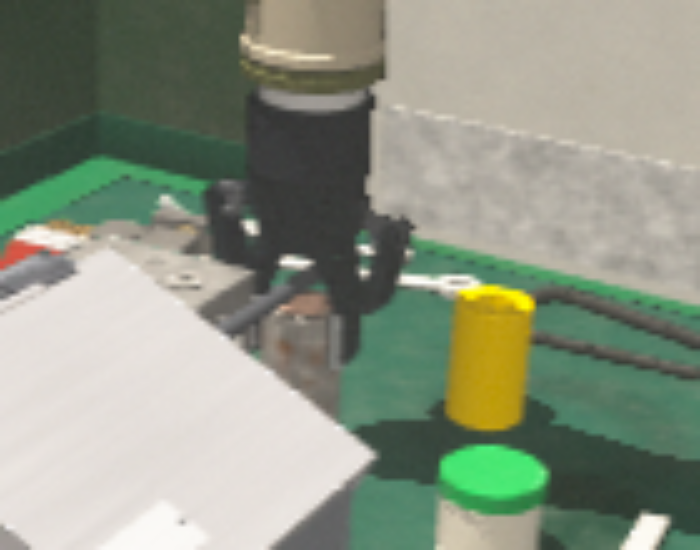

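The lever now passes between the fingers over the bush (crop about 300,290). I lift, following the lever's arc.

Request:
move_arm --pt "0 0 -0.009 0 0 0 -1" --pt "0 -0.006 -0.009 0 0 0 -1" --pt "0 -0.005 -0.01 0 0 0 -1" --pt "0 -0.003 -0.011 0 0 0 -1" --pt "0 -0.0015 -0.011 0 0 0 -1" --pt "0 0 -0.006 0 0 0 -1" --pt "0 0 0 0 0 0 -1"

```text
clock: 7.32
position: [0.5322, -0.1317, 0.1253]
ee_rot: [0.701, 0.714, 0.001, 0.001]
ft_force: [0.8, -0.2, -11.1]
grip_width: 0.584
```

Run:
```python
from h import *
p,r,o=pose();print(p,o["clock"],o["ft_force"],r.as_matrix()[:,2],o["grip_width"])
for n in("side",):
    i,d=viewer.camera(n)
    cv2.imwrite(f"pics/{n}6.png",cv2.resize(i[60:300,180:500,::-1],None,fx=2.5,fy=2.5))
```

```text
[ 0.5322 -0.1317  0.1253] 7.325 [  0.7906  -0.1786 -11.0596] [ 0.0026 -0.0005 -1.    ] 0.5840070168508382
```

View pics/side6.png

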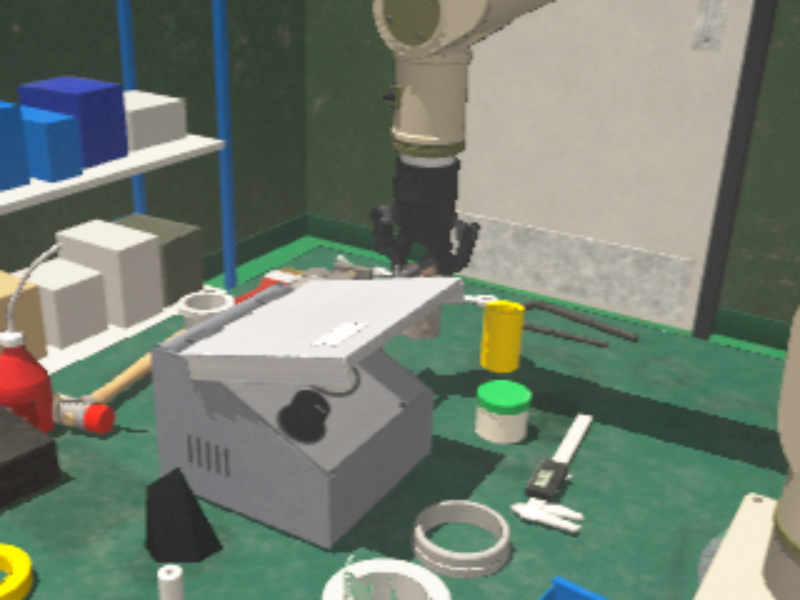

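The cover is rising smoothly on the bush: wrist at -11 N, knob visible at (303,415). I continue up.

Request:
move_arm --pt "0 0.001 -0.01 0 0 0 -1" --pt "0 0.0025 -0.01 0 0 0 -1" --pt "0 0.004 -0.01 0 0 0 -1" --pt "0 0.006 -0.01 0 0 0 -1" --pt "0 0.0075 -0.009 0 0 0 -1" --pt "0 0.008 -0.008 0 0 0 -1" --pt "0 0.006 -0.005 0 0 0 -1" --pt "0 0.004 -0.0035 0 0 0 -1" --pt "0 0 0 0 0 0 -1" --pt "0 0 0 0 0 0 -1"

```text
clock: 8.62
position: [0.5699, -0.1309, 0.1895]
ee_rot: [0.701, 0.714, -0.0, -0.0]
ft_force: [0.5, 0.7, -9.5]
grip_width: 0.582
```

Run:
```python
from h import *
p,r,o=pose();print(p,o["clock"],o["ft_force"],r.as_matrix()[:,2],o["grip_width"])
for n in("side","top"):
    i,d=viewer.camera(n)
    cv2.imwrite(f"pics/{n}7.png",cv2.resize(i[20:260,180:500,::-1],None,fx=2.5,fy=2.5))
```

```text
[ 0.5699 -0.1309  0.1895] 8.625 [ 0.5399  0.712  -9.4529] [-0.0005  0.0001 -1.    ] 0.5819875436720818
```

View pics/side7.png

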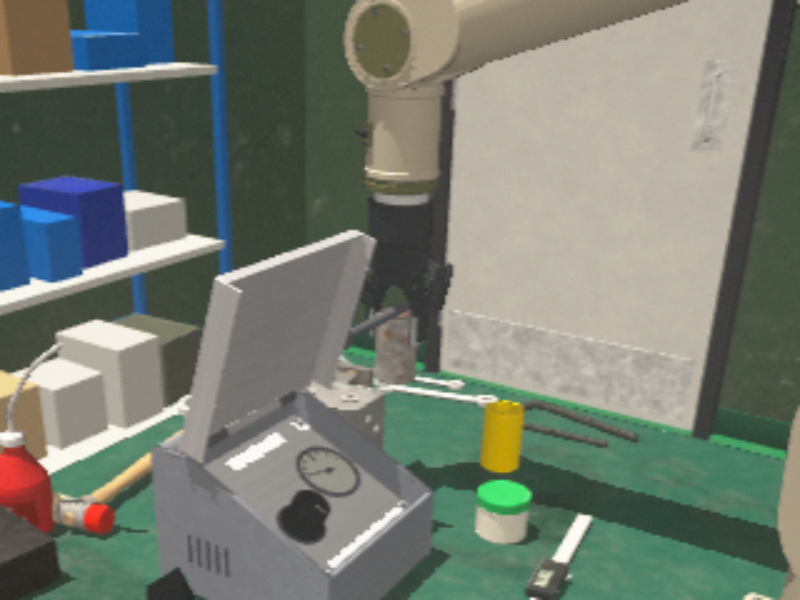

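View pics/top7.png

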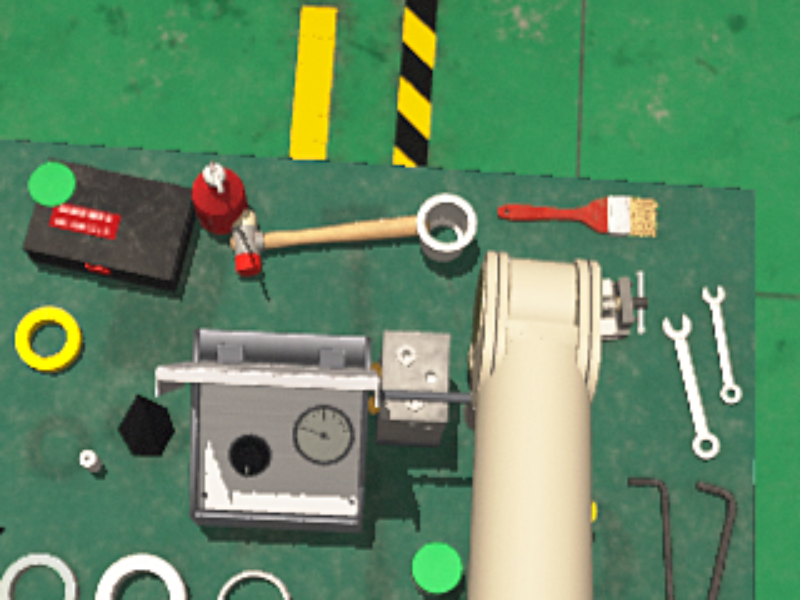

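The cover is at about 1.75 rad. In the side crop the bush is at (393,345), the dial at (328,470) with its needle left of the mark, and the knob at (303,515). I raise it 3 mm and slide over the block.

Request:
move_arm --pt "0 0.001 -0.003 0 0 0 -1" --pt "0.008 0 0 0 0 0 -1" --pt "0.012 0 0 0 0 0 -1" --pt "0.012 0 0 0 0 0 -1" --pt "0.012 0 0 0 0 0 -1" --pt "0.012 0 0 0 0 0 -1" --pt "0.012 0 0 0 0 0 -1" --pt "0.006 0 0 0 0 0 -1" --pt "0 0 0 0 0 0 -1"

```text
clock: 9.85
position: [0.5699, -0.0561, 0.1929]
ee_rot: [0.7, 0.714, 0.0, -0.0]
ft_force: [-0.4, 1.4, -8.6]
grip_width: 0.584
```

Run:
```python
from h import *
p,r,o=pose();print(p,o["clock"],o["ft_force"],r.as_matrix()[:,2],o["grip_width"])
for n in("side","top"):
    i,d=viewer.camera(n)
    cv2.imwrite(f"pics/{n}8.png",cv2.resize(i[100:240,230:410,::-1],None,fx=4,fy=4))
```

```text
[ 0.5699 -0.0561  0.1929] 9.85 [-0.432   1.3672 -8.6247] [ 0.0002  0.0005 -1.    ] 0.5835297058914005
```

View pics/side8.png

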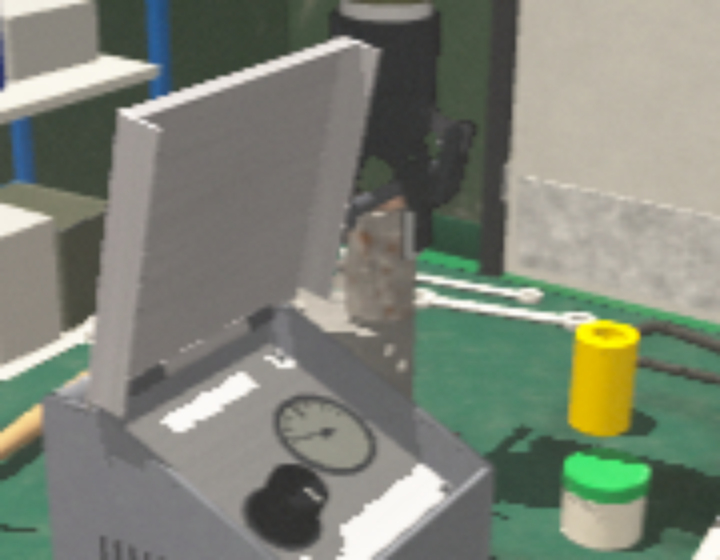

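The bush stands over the block at console (-32, -169), with its foot about 6 mm above the top. I lower it slowly.

Request:
move_arm --pt "0 0 0.002 0 0 0 -1" --pt "0 0 0.002 0 0 0 -1" --pt "0 0 0.0015 0 0 0 -1" --pt "0 0 0 0 0 0 -1" --pt "0 0 0 0 0 0 -1"

```text
clock: 10.58
position: [0.5698, -0.0572, 0.1871]
ee_rot: [0.701, 0.713, -0.0, 0.0]
ft_force: [0.7, -1.1, -11.1]
grip_width: 0.582
```

Request:
move_arm --pt "0 0 0.001 0 0 0 -1" --pt "0 0 0 0 0 0 -1" --pt "0 0 0 0 0 0 -1"

```text
clock: 10.95
position: [0.5699, -0.0571, 0.1867]
ee_rot: [0.701, 0.713, 0.0, 0.0]
ft_force: [-2.4, -1.7, -2.2]
grip_width: 0.582
```

Request:
move_arm --pt "0 0 0.001 0 0 0 -1" --pt "0 0 0 0 0 0 -1"

```text
clock: 11.2
position: [0.5699, -0.0571, 0.1866]
ee_rot: [0.701, 0.713, 0.0, 0.001]
ft_force: [-7.2, -1.9, 6.8]
grip_width: 0.581
```

Run:
```python
from h import *
for n in("side","top"):
    i,d=viewer.camera(n)
    cv2.imwrite(f"pics/{n}9.png",cv2.resize(i[100:240,230:410,::-1],None,fx=4,fy=4))
```

```text
(no output)
```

View pics/side9.png

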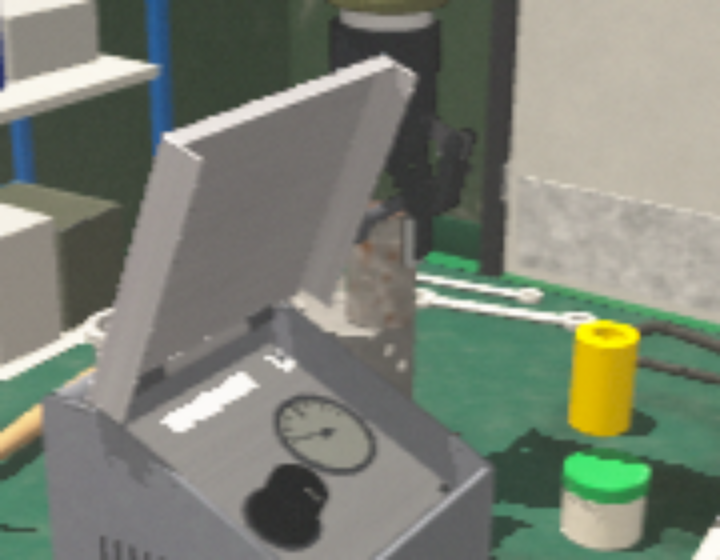

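The bush sits on the block (wrist +6.8 N) with the lever on its top. I open slowly.

Request:
move_arm --pt "0 0 0 0 0 0 0.2" --pt "0 0 0 0 0 0 0.25" --pt "0 0 0 0 0 0 0.4" --pt "0 0 0 0 0 0 0.6" --pt "0 0 0 0 0 0 0.8" --pt "0 0 0 0 0 0 1" --pt "0 0 0 0 0 0 1"

```text
clock: 12.18
position: [0.5698, -0.057, 0.1853]
ee_rot: [0.701, 0.713, 0.0, 0.0]
ft_force: [0.1, 0.5, -0.7]
grip_width: 0.999
```

Run:
```python
from h import *
p,r,o=pose();print(p,o["clock"],o["ft_force"],r.as_matrix()[:,2],o["grip_width"])
for n in("side","top"):
    i,d=viewer.camera(n)
    cv2.imwrite(f"pics/{n}10.png",cv2.resize(i[100:240,230:410,::-1],None,fx=4,fy=4))
```

```text
[ 0.5698 -0.057   0.1853] 12.175 [ 0.123   0.5333 -0.7005] [ 0.0001 -0.0001 -1.    ] 0.9990036596141308
```

View pics/side10.png

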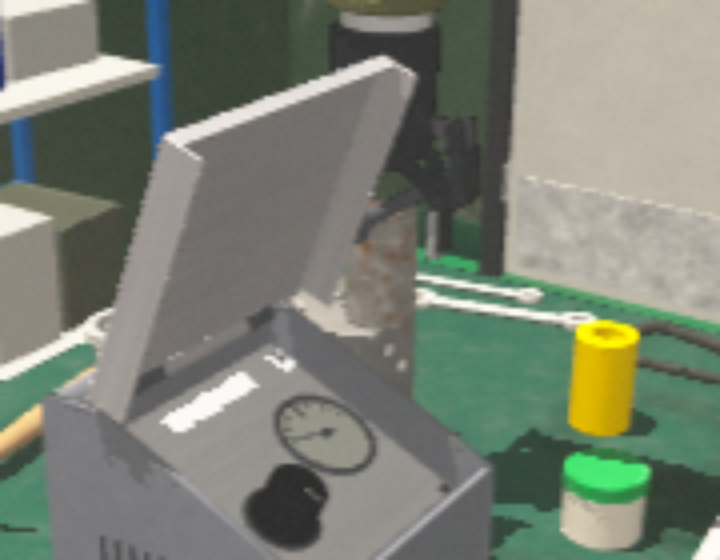

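The bush stands alone with the lever on it, and the hand is free at 0 N. I go straight up, then back.

Request:
move_arm --pt "0 0 -0.02 0 0 0 1" --pt "0 0 -0.03 0 0 0 1" --pt "0 0 -0.03 0 0 0 1" --pt "0 0 -0.03 0 0 0 1" --pt "0 -0.03 0 0 0 0 1" --pt "0 -0.05 0 0 0 0 1" --pt "0 -0.05 0 0 0 0 1" --pt "0 -0.03 0 0 0 0 1" --pt "0 0 0 0 0 0 1"

```text
clock: 13.4
position: [0.4086, -0.0602, 0.2959]
ee_rot: [0.701, 0.713, -0.0, 0.001]
ft_force: [-0.2, -0.5, -0.1]
grip_width: 0.999
```

Run:
```python
from h import *
p,r,o=pose();print(p,o["clock"],o["ft_force"],np.array(o["joint_pos"]),o["grip_width"])
for n in("side","top"):
    i,d=viewer.camera(n);np.save(n+"11p.npy",i);np.save(n+"11d.npy",d)
    cv2.imwrite(f"pics/{n}11.png",cv2.resize(i[110:240,230:390,::-1],None,fx=5,fy=4.6))
K=np.array([.5009,.1476,.105]); ax=np.array([-.423,-.0074,.906])
print("knobtop px",proj("top",K+ax*.009),proj("side",K+ax*.009))
```

```text
[ 0.4086 -0.0602  0.2959] 13.4 [-0.1748 -0.4668 -0.0592] [ 0.6454 -0.162  -0.5339  1.8417 -0.081   1.4386  0.1446] 0.9986379238645516
knobtop px (np.float64(278.12410045175255), np.float64(204.4302517868857)) (np.float64(304.2178209474939), np.float64(221.8118545620939))
```

View pics/top11.png

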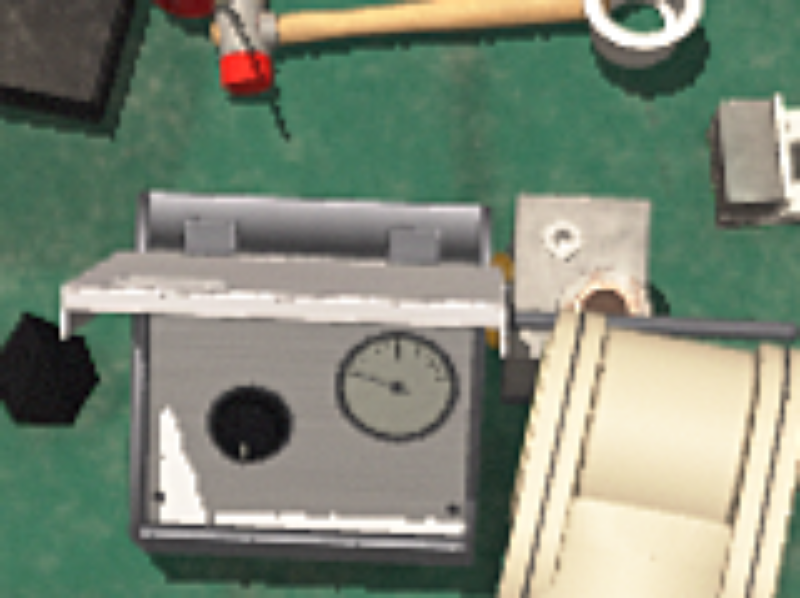

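View pics/side11.png

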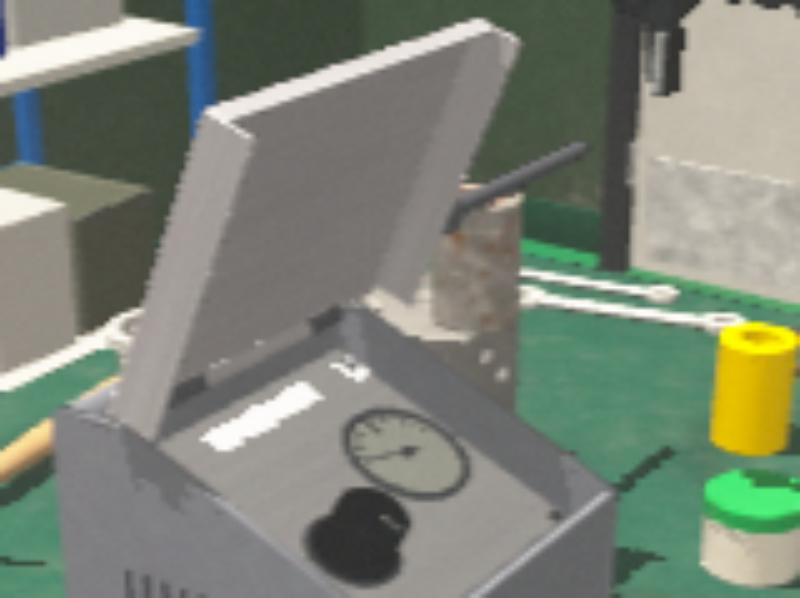

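The bush is upright on the block with the lever on it (side crop 480,260). The needle points left, about -75°, and the knob disc is at top-crop (250,425). I check the knob and dial positions against the prediction.

Run:
```python
from h import *
K=np.array([.5009,.1476,.105]); ax=np.array([-.423,-.0074,.906])
for n,(a,b,c,e) in {"top":(185,220,265,295),"side":(208,245,285,320)}.items():
    i=np.load(n+"11p.npy"); g=i[a:b,c:e].max(2); m=(g<60).astype(np.uint8)
    cc=max(cv2.findContours(m,0,2)[0],key=cv2.contourArea); x,y,w,h=cv2.boundingRect(cc)
    print(n,"bbox u",c+x,c+x+w-1,"v",a+y,a+y+h-1,"ell",cv2.fitEllipse(cc))
    th=np.linspace(0,2*np.pi,60); e1=np.array([-.0175,1,0]);e2=np.cross(ax,e1)
    pp=np.array([proj(n,K+ax*hh+r*(np.cos(t)*e1+np.sin(t)*e2)) for hh,r in((.009,.0195),(-.014,.0195),(-.014,.025),(-.022,.025)) for t in th])
    print(" pred bbox",pp.min(0),pp.max(0))
d=np.load("top11d.npy");P=pts("top",d)
v,u=204,278;print(P[200:207,275:283,2])
print(P[190:213,270:290][(P[190:213,270:290,2]>.1)].mean(0))
# dial: dark ring ellipse in top
print("dial px",proj("top",[.5985-.09,.1133-.04,.07]), P[194,309])
```

```text
top bbox u 272 287 v 194 209 ell ((14.695978164672852, 16.453243255615234), (14.670023918151855, 15.584333419799805), 116.21448516845703)
 pred bbox [270.7052 193.9537] [287.2971 210.7024]
side bbox u 292 311 v 216 235 ell ((16.322492599487305, 18.22795867919922), (16.691341400146484, 19.324142456054688), 21.022306442260742)
 pred bbox [290.7143 216.1146] [311.498  237.5309]
[[0.1184 0.1152 0.1158 0.1204 0.1177 0.1204 0.1203 0.1222]
 [0.1201 0.1199 0.1181 0.1233 0.1245 0.1158 0.1155 0.1225]
 [0.1172 0.1227 0.1201 0.1193 0.1187 0.1163 0.1179 0.1181]
 [0.117  0.1177 0.1204 0.1108 0.1214 0.1169 0.115  0.1211]
 [0.113  0.1107 0.1149 0.1196 0.1166 0.1191 0.1223 0.1126]
 [0.1125 0.1111 0.1175 0.1136 0.1143 0.1207 0.1182 0.1139]
 [0.1155 0.1144 0.112  0.1123 0.1127 0.1162 0.1096 0.1169]]
[0.5059 0.1452 0.1192]
dial px (np.float64(303.4754999295663), np.float64(205.0374989701429)) [0.537  0.0577 0.1061]
```

Run:
```python
from h import *
ax=np.array([-.423,-.0074,.906]);ax/=np.linalg.norm(ax);y=np.array([-.0175,1,0]);up=np.cross(y,ax);print("up",up)
# panel plane: knob point K-22mm
Q=np.array([.502,.1465,.105])-.022*ax
def onp(u,v):
    o,d=ray("top",u,v); return o+d*((Q-o)@ax)/(d@ax)
def ang(piv,tip):
    w=onp(*tip)-onp(*piv); return np.degrees(np.arctan2(-(w@y),w@up)),np.linalg.norm(w)
print(onp(309.6,194.3),ang((309.6,194.3),(301.4,191.5)),"mark",ang((309.6,194.3),(309.5,185)))
print(todelta([.44,.146,.25]))
i=np.load("top11p.npy")[178:212,292:328];cv2.imwrite("pics/dial.png",cv2.resize(i[:,:,::-1],None,fx=16,fy=16,interpolation=cv2.INTER_CUBIC))
```

```text
up [0.9061 0.0159 0.4232]
[0.5381 0.0561 0.0968] (np.float64(-73.7261541606628), np.float64(0.026403048635194565)) mark (np.float64(-3.1988227867490626), np.float64(0.028991365459644182))
[0.2054 0.0335 0.0455]
```

View pics/dial.png

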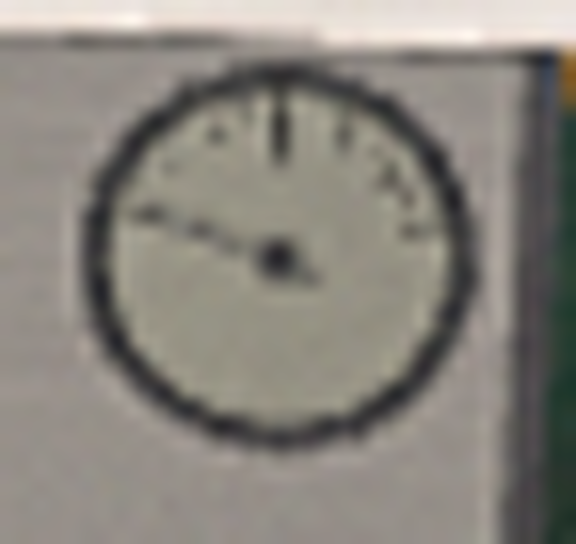

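The needle is about -70° from the mark (pivot 277,258, tip 135,213, mark 281,130 in the dial crop), so the knob is near -3.05 rad and needs about +175°. I move over the front of the knob and tilt.

Request:
move_arm --pt "0.034 0.0055 0.0075 0 0 0 1" --pt "0.034 0.0055 0.0075 0 0 0 1" --pt "0.034 0.0055 0.0075 0 0 0 1" --pt "0.034 0.0055 0.0075 0 0 0 1" --pt "0.034 0.0055 0.0075 0 0 0 1" --pt "0.034 0.0055 0.0075 0 0 0 1" --pt "0 0 0 0 0 0 1"

```text
clock: 14.38
position: [0.4391, 0.1477, 0.2497]
ee_rot: [0.699, 0.715, 0.0, -0.001]
ft_force: [-0.9, -1.0, -0.1]
grip_width: 1.002
```

Request:
move_arm --pt "0 0 0 -6.25 0 0 1" --pt "0 0 0 -6.25 0 0 1" --pt "0 0 0 -6.25 0 0 1" --pt "0 0 0 -6.25 0 0 1" --pt "0 0 0 0 0 0 1"

```text
clock: 15.0
position: [0.4385, 0.144, 0.2503]
ee_rot: [0.684, 0.697, 0.154, 0.153]
ft_force: [-0.2, -1.0, 0.1]
grip_width: 1.0
```

Run:
```python
from h import *
p,r,o=pose();print(p,o["clock"],np.array(o["joint_pos"]),r.as_matrix())
print(todelta([.470,.146,.174]))
```

```text
[0.4385 0.144  0.2503] 15.0 [ 0.4204 -0.4257 -0.7661  2.1282 -0.1844  0.9143 -0.2606] [[-0.0179  0.9058  0.4234]
 [ 0.9998  0.017   0.0059]
 [-0.0019  0.4234 -0.9059]]
[ 0.0016 -0.0038  0.0825]
```

Request:
move_arm --pt "0 0 0.02 0 0 0 1" --pt "0 0 0.02 0 0 0 1" --pt "0 0 0.02 0 0 -8 1" --pt "0 0 0 0 0 -8 1" --pt "0 0 0 0 0 -8 1" --pt "0 0 0 0 0 -8 1" --pt "0 0 0 0 0 -8 1" --pt "0 0 0 0 0 0 1"

```text
clock: 16.0
position: [0.4651, 0.1452, 0.1959]
ee_rot: [0.405, 0.889, 0.093, 0.194]
ft_force: [0.0, 0.3, -0.6]
grip_width: 1.001
```

Run:
```python
from h import *
p,r,o=pose();print(p,o["clock"],np.array(o["joint_pos"]),r.as_matrix())
print(todelta([.470,.146,.174]))
```

```text
[0.4651 0.1452 0.1959] 16.0 [ 0.3301 -0.2596 -0.7532  2.1643 -0.0049  0.7686  0.2759] [[-0.5963  0.6839  0.4204]
 [ 0.7563  0.6542  0.0084]
 [-0.2693  0.323  -0.9073]]
[ 0.0035 -0.0032  0.0219]
```

Request:
move_arm --pt "0 0 0 0 0 -9 1" --pt "0 0 0 0 0 -9 1" --pt "0 0 0 0 0 -9 1" --pt "0 0 0 0 0 -9 1" --pt "0 0 0 0 0 -9 1" --pt "0 0 0 0 0 -9 1" --pt "0 0 0 0 0 -9 1" --pt "0 0 0 0 0 0 1"

```text
clock: 17.0
position: [0.4648, 0.1452, 0.1959]
ee_rot: [-0.117, 0.969, -0.022, 0.215]
ft_force: [0.1, 0.4, 0.4]
grip_width: 1.004
```

Run:
```python
from h import *
p,r,o=pose();print(p,o["clock"],np.array(o["joint_pos"]),r.as_matrix())
print(todelta([.5079,.1466,.0923]))
for n in("side","top"):
    i,d=viewer.camera(n)
    cv2.imwrite(f"pics/{n}12.png",cv2.resize(i[90:240,220:400,::-1],None,fx=4,fy=4))
```

```text
[0.4648 0.1452 0.1959] 17.0 [ 0.1177 -0.2369 -0.5787  2.1727  0.0827  0.7761  1.2907] [[-0.8802 -0.2182  0.4215]
 [-0.2372  0.9714  0.0077]
 [-0.4111 -0.0932 -0.9068]]
[0.0043 0.0016 0.1121]
```

View pics/side12.png

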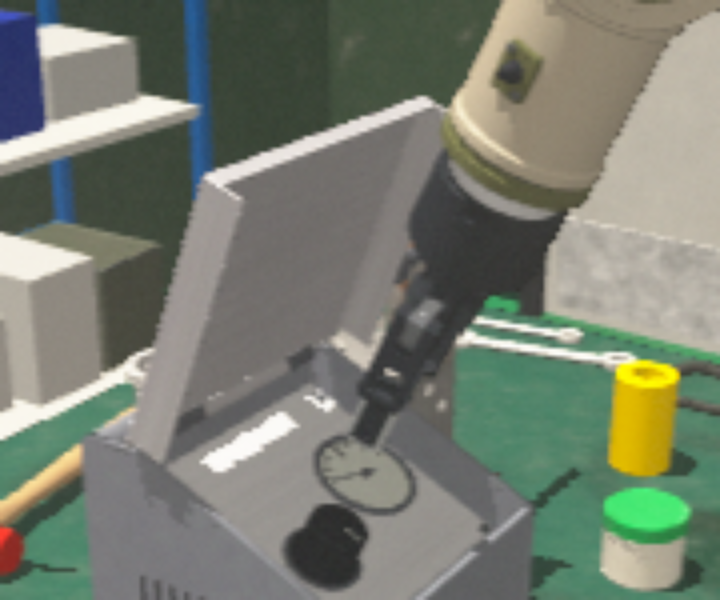

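The tool is tilted along the knob axis, with the fingers up the axis from the knob (side crop 330,545). I approach along the axis with the jaws partly closed.

Request:
move_arm --pt "0.0043 0.0016 0.02 0 0 0 0.6" --pt "0 0 0.025 0 0 0 0.6" --pt "0 0 0.025 0 0 0 0.6" --pt "0 0 0.01 0 0 0 0.6" --pt "0 0 0 0 0 0 0.6"

```text
clock: 17.73
position: [0.494, 0.1461, 0.1212]
ee_rot: [-0.118, 0.969, -0.022, 0.215]
ft_force: [0.5, 0.3, 0.4]
grip_width: 0.801
```

Run:
```python
from h import *
p,r,o=pose();print(p,o["clock"],o["ft_force"],np.array(o["joint_pos"]))
print(todelta([.5079,.1466,.0923]))
for n in("side","top"):
    i,d=viewer.camera(n)
    cv2.imwrite(f"pics/{n}13.png",cv2.resize(i[140:260,240:390,::-1],None,fx=5,fy=5))
```

```text
[0.494  0.1461 0.1212] 17.725 [0.5195 0.3315 0.3712] [ 0.1606 -0.0463 -0.6472  2.2032  0.2942  0.6045  1.1107]
[-0.0005  0.0002  0.032 ]
```

View pics/side13.png

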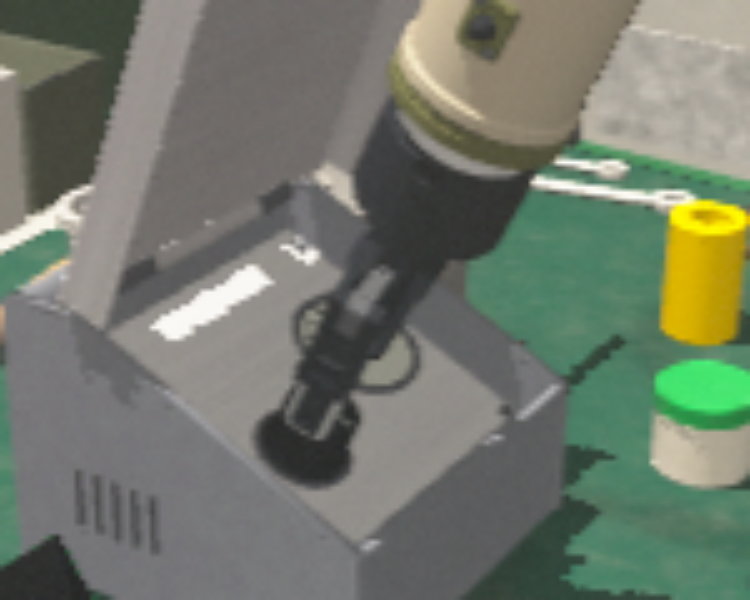

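View pics/top13.png

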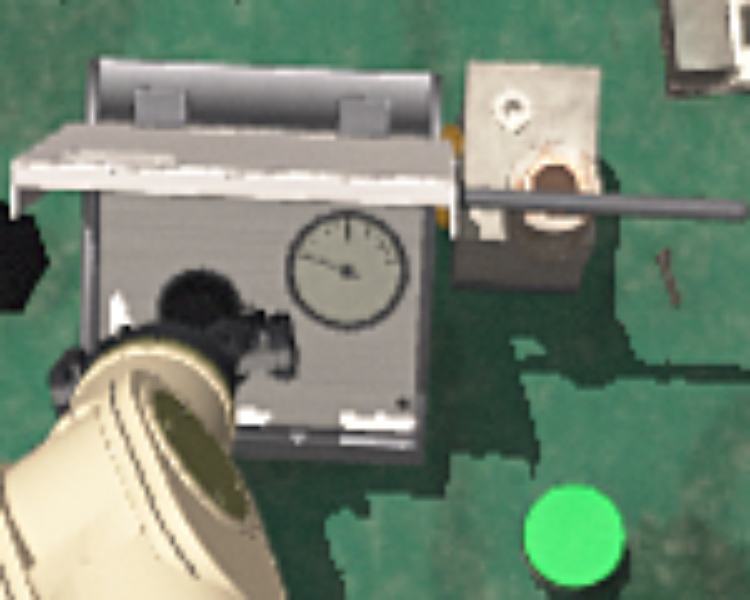

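The fingers straddle the knob (side crop 305,440), and the dial stays visible in the top view at (347,270). I go down and grip.

Request:
move_arm --pt "0 0 0.011 0 0 0 0.6" --pt "0 0 0.011 0 0 0 0.6" --pt "0 0 0.01 0 0 0 0.6" --pt "0 0 0 0 0 0 0.6" --force 40

```text
clock: 18.32
position: [0.5077, 0.1465, 0.0928]
ee_rot: [-0.119, 0.969, -0.023, 0.215]
ft_force: [-0.6, 0.3, 0.1]
grip_width: 0.802
```

Request:
move_arm --pt "0 0 0 0 0 0 -1" --pt "0 0 0 0 0 0 -1" --pt "0 0 0 0 0 0 -1" --pt "0 0 0 0 0 0 -1"

```text
clock: 18.82
position: [0.5081, 0.1454, 0.0937]
ee_rot: [-0.119, 0.969, -0.024, 0.216]
ft_force: [-8.5, -5.8, 12.6]
grip_width: 0.44
```

Request:
move_arm --pt "0 0 -0.0005 0 0 7 -1" --pt "0 0 0 0 0 9 -1" --pt "0 0 0 0 0 9 -1" --pt "0 0 0 0 0 9 -1" --pt "0 0 0 0 0 6 -1" --pt "0 0 0 0 0 0 -1"

```text
clock: 19.58
position: [0.5079, 0.145, 0.0938]
ee_rot: [0.221, 0.951, 0.052, 0.211]
ft_force: [-1.9, -6.0, 5.5]
grip_width: 0.438
```

```bash
cat >> h.py <<'E'
def needle(tag):
    i,d=viewer.camera("top")
    c=i[178:212,292:328]; cv2.imwrite(f"pics/{tag}.png",cv2.resize(c[:,:,::-1],None,fx=16,fy=16,interpolation=cv2.INTER_CUBIC))
    return i
E
python3 - <<'E'
from h import *
p,r,o=pose();print(p,o["clock"],o["ft_force"],np.array(o["joint_pos"]),o["grip_width"])
needle("n1")
E
```

```text
[0.5079 0.145  0.0938] 19.575 [-1.8868 -6.0184  5.4542] [ 0.1329  0.0376 -0.6242  2.2031  0.4215  0.5529  0.3066] 0.4379432948291562
```

View pics/n1.png

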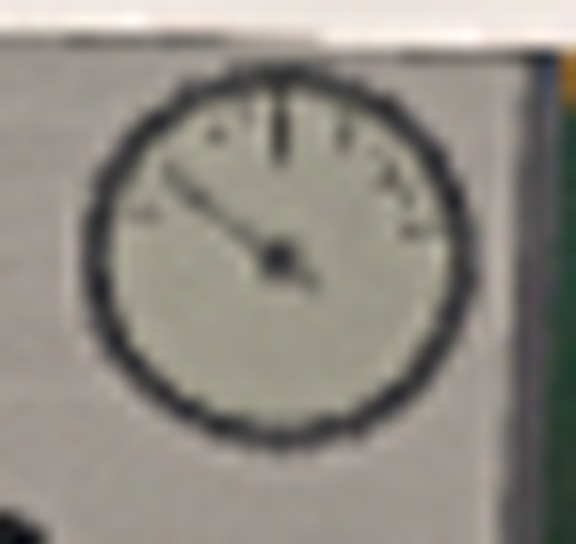

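The needle follows and is now at image tip (165,168). I keep turning.

Request:
move_arm --pt "0 0 0 0 0 8 -1" --pt "0 0 0 0 0 9 -1" --pt "0 0 0 0 0 9 -1" --pt "0 0 0 0 0 9 -1" --pt "0 0 0 0 0 9 -1" --pt "0 0 0 0 0 9 -1" --pt "0 0 0 0 0 9 -1" --pt "0 0 0 0 0 9 -1" --pt "0 0 0 0 0 9 -1" --pt "0 0 0 0 0 0 -1"

```text
clock: 20.88
position: [0.5074, 0.1447, 0.0935]
ee_rot: [0.781, 0.586, 0.174, 0.128]
ft_force: [-5.7, -7.8, 8.8]
grip_width: 0.442
```

Run:
```python
from h import *
p,r,o=pose();print(p,o["clock"],o["ft_force"],np.array(o["joint_pos"]),o["grip_width"],r.as_matrix()[:,2])
needle("n2")
```

```text
[0.5074 0.1447 0.0935] 20.875 [-5.7135 -7.7749  8.8002] [ 0.0882  0.0343 -0.5799  2.2056  0.4161  0.5529 -1.0876] 0.4424694628244963 [ 0.4224  0.0046 -0.9064]
```

View pics/n2.png

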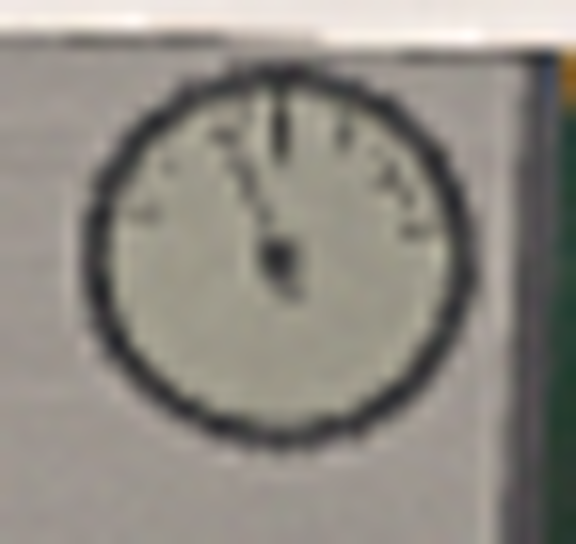

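Request:
move_arm --pt "0 0 0 0 0 8 -1" --pt "0 0 0 0 0 9 -1" --pt "0 0 0 0 0 9 -1" --pt "0 0 0 0 0 9 -1" --pt "0 0 0 0 0 7 -1" --pt "0 0 0 0 0 0 -1"

```text
clock: 21.68
position: [0.5071, 0.145, 0.0934]
ee_rot: [0.939, 0.268, 0.209, 0.057]
ft_force: [-7.9, -6.2, 8.6]
grip_width: 0.442
```

```bash
cat >> h.py <<'E'
ax=np.array([-.423,-.0074,.906]);ax/=np.linalg.norm(ax);yc=np.array([-.0175,1,0]);up=np.cross(yc,ax)
Q=np.array([.502,.1465,.105])-.020*ax
def onp(u,v):
    o,d=ray("top",u,v); return o+d*((Q-o)@ax)/(d@ax)
def rect(i,C,half=.040,px=8000):
    """rectified view of the dial: up = up the slope, right = console -y"""
    src=[];dst=[]
    for a,b in((-1,-1),(1,-1),(1,1),(-1,1)):
        src.append(proj("top",C-yc*half*a-up*half*b)); dst.append((half*px*(1+a),half*px*(1+b)))
    H=cv2.getPerspectiveTransform(np.float32(src),np.float32(dst)); s=int(2*half*px)
    return cv2.warpPerspective(i,H,(s,s),flags=cv2.INTER_CUBIC)
E
python3 - <<'E'
from h import *
p,r,o=pose();print(p,o["clock"],o["ft_force"],np.array(o["joint_pos"]))
i=needle("n3")
C=onp(292+277/16-.5,178+258/16-.5);print(C)
w=rect(i,C);cv2.imwrite("pics/n3r.png",w[:,:,::-1])
g=w.max(2).astype(float); th=np.radians(np.arange(-90,91,1.0))
for r0,r1,nm in((.008,.017,"needle"),(.0235,.031,"mark"),(.010,.024,"needle far")):
    rr=np.arange(r0,r1,.0005)*8000
    v=[cv2.remap(g.astype(np.float32),(320+rr*np.sin(t)).astype(np.float32)[None],(320-rr*np.cos(t)).astype(np.float32)[None],1).mean() for t in th]
    v=np.array(v);k=v.argmin(); base=np.median(v); ww=np.clip(base-v,0,None); sel=abs(np.arange(len(v))-k)<=10
    print(nm,np.degrees((ww*th)[sel].sum()/ww[sel].sum()),v[k],base)
E
```

```text
[0.5071 0.145  0.0934] 21.675 [-7.925  -6.1923  8.619 ] [ 0.0664  0.0328 -0.5587  2.2068  0.4135  0.5525 -1.8188]
[0.5395 0.0586 0.0997]
needle -4.891860248316071 125.73877 156.34099
mark -2.1097646986561367 67.14616 151.2496
needle far -3.364275162608149 103.82537 156.23494
```

View pics/n3r.png

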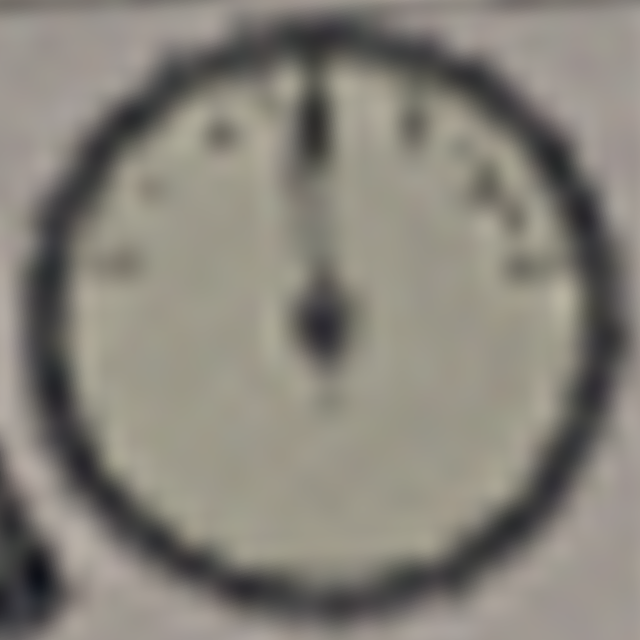

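The needle is about -3° from the long mark (tip near (305,190), mark at (315,125)). I give the knob a small further turn.

Request:
move_arm --pt "0 0 0 0 0 4 -1" --pt "0 0 0 0 0 4 -1" --pt "0 0 0 0 0 0 -1" --pt "0 0 0 0 0 0 -1"

```text
clock: 22.22
position: [0.5071, 0.1451, 0.0933]
ee_rot: [0.955, 0.203, 0.212, 0.042]
ft_force: [-8.8, -6.1, 8.5]
grip_width: 0.44
```

```bash
cat > meas.py <<'E'
from h import *
import sys
p,r,o=pose();print(p,o["clock"],o["ft_force"])
im=[needle(sys.argv[1]) for _ in range(3)];i=np.mean(im,0).astype(np.uint8)
C=onp(292+277/16-.5,178+258/16-.5)
w=rect(i,C);cv2.imwrite(f"pics/{sys.argv[1]}r.png",w[:,:,::-1])
g=w.max(2).astype(float); th=np.radians(np.arange(-90,91,1.0))
for r0,r1,nm in((.008,.017,"needle"),(.0235,.031,"mark"),(.010,.020,"needle far")):
    rr=np.arange(r0,r1,.0005)*8000
    v=np.array([cv2.remap(g.astype(np.float32),(320+rr*np.sin(t)).astype(np.float32)[None],(320-rr*np.cos(t)).astype(np.float32)[None],1).mean() for t in th])
    k=v.argmin(); base=np.median(v); ww=np.clip(base-v,0,None); sel=abs(np.arange(len(v))-k)<=10
    print(nm,np.degrees((ww*th)[sel].sum()/ww[sel].sum()))
E
python3 meas.py n4
```

```text
[0.5071 0.1451 0.0933] 22.225 [-8.7537 -6.1325  8.512 ]
needle 0.5441682954127861
mark -0.9620537687169295
needle far 0.3533420442709476
```

View pics/n4r.png

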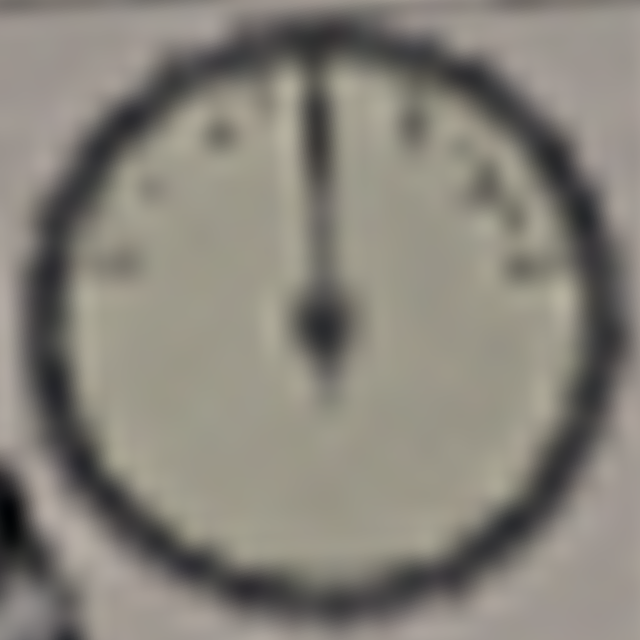

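The needle now points straight into the long mark (shaft 322,250 to mark 316,110). I release gently and look again.

Request:
move_arm --pt "0 0 0 0 0 0 0.1" --pt "0 0 0 0 0 0 0.4" --pt "0 0 0 0 0 0 0.6" --pt "0 0 0 0 0 0 0.6" --pt "0 0 -0.01 0 0 0 0.6" --pt "0 0 -0.02 0 0 0 0.6" --pt "0 0 -0.03 0 0 0 0.6" --pt "0 0 -0.03 0 0 0 0.6" --pt "0 0 -0.02 0 0 0 0.6" --pt "0 0 0 0 0 0 0.6"

```text
clock: 23.62
position: [0.4615, 0.146, 0.1941]
ee_rot: [0.955, 0.203, 0.214, 0.041]
ft_force: [0.8, -0.7, 0.4]
grip_width: 0.801
```

```bash
python3 meas.py n5
python3 - <<'E'
from h import *
p,r,o=pose();print(p,np.array(o["joint_pos"]),r.as_matrix())
for n in("side","top"):
    i,d=viewer.camera(n)
    cv2.imwrite(f"pics/{n}14.png",cv2.resize(i[60:260,180:420,::-1],None,fx=3.2,fy=3))
E
```

```text
[0.4615 0.146  0.1941] 23.625 [ 0.7836 -0.7347  0.3972]
needle 0.44341497879736136
mark -1.0302076469717407
needle far 0.2659388018894104
[0.4608 0.1454 0.1917] [ 0.0518 -0.2375 -0.5284  2.1876  0.1055  0.7717 -1.7003] [[ 0.8275  0.3709  0.4216]
 [ 0.4059 -0.9139  0.0073]
 [ 0.388   0.1651 -0.9067]]
```

View pics/n5r.png

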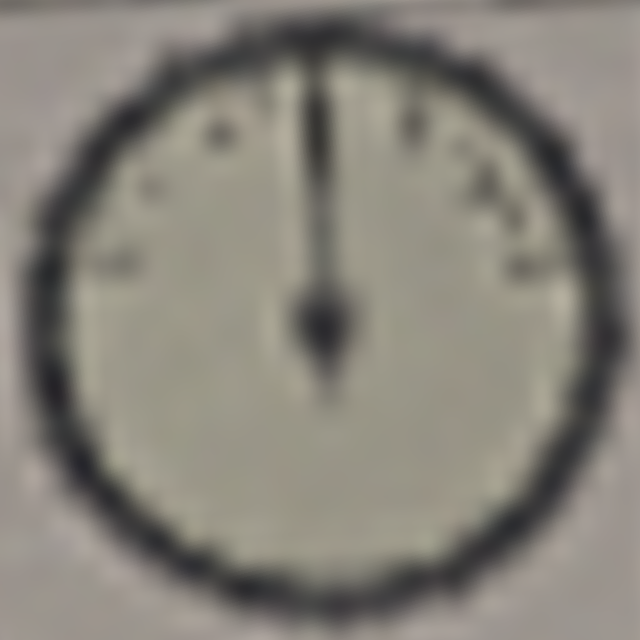

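View pics/side14.png

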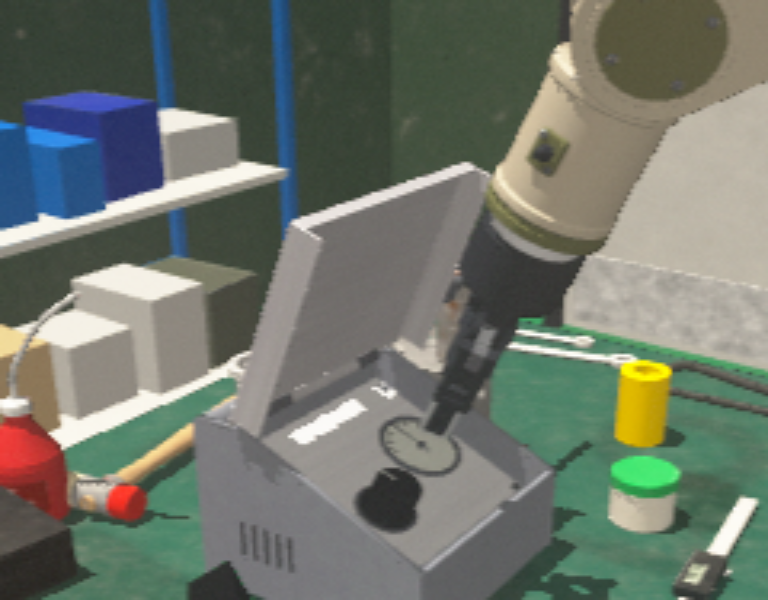

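View pics/top14.png

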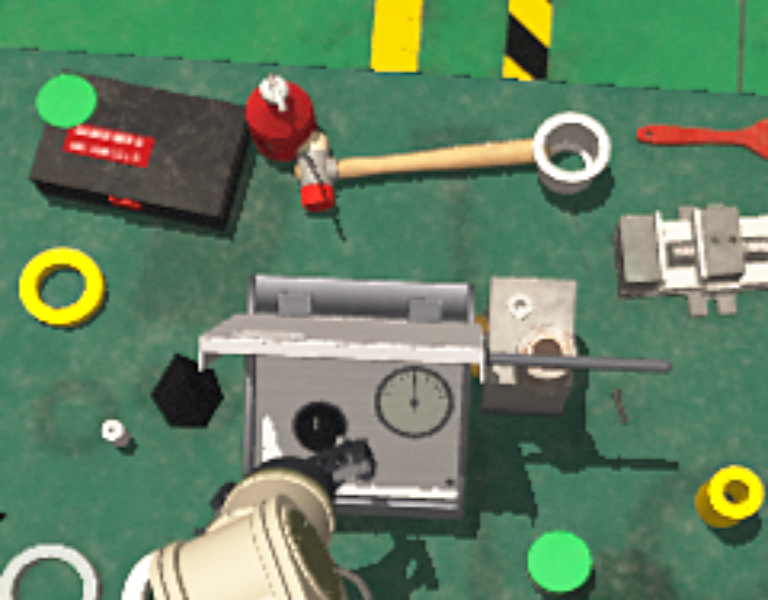

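The needle is on the long mark, off by about +1.4° (0.025 rad). The lever rests on the bush at (550,355) in the top crop. The dowel (114,432) and grease pot (560,562) are in their original places, and the hand is about 0.1 m clear. I hand in.

Request:
move_arm --pt "0 0 -0.015 0 0 0 0.6" --pt "0 0 0 0 0 0 0.6" --pt "0 0 0 0 0 0 0.6"

```text
clock: 24.25
position: [0.4547, 0.1456, 0.2065]
ee_rot: [0.955, 0.203, 0.213, 0.041]
ft_force: [-0.2, -0.4, -0.0]
grip_width: 0.8
```

```bash
python3 -c "
from workcell import manip
print(manip.get_obs()['ft_force']); print(manip.hand_in())"
```

```text
[-0.24676317 -0.42489736 -0.01585879]
the job is handed in; nothing more can be done
None
```

The cover is propped open on the worn bush and the needle stands on the long mark. I handed the job in at about 24 s; the hand-in gives no verdict.

- **Propping:** I gripped the bush near its top with the lever running between the fingers. I lifted the lever with it, slid the bush onto the valve block at about console (-32, -169), and let go. The cover was lifted smoothly and lowered slowly, with no slam.
- **Knob:** I turned the trim knob about +178° in a single grip.
- **Last checks:**
  - The needle is about +1.4° (0.025 rad) from the mark, against a limit of 0.08.
  - The bush is upright with the lever resting on it. I judged this by eye from the pictures, not by measuring its tilt or the cover angle.
  - The dowel pin and the near grease pot are at their starting pixels.
  - The wrist force is about 0 and the hand is more than 100 mm clear of the knob.

No check failed. The needle's reading against the mark is good to about 1 to 2°, because the dial is small in the top view.

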